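# Index the sampling manifold to the tall bottle

## Robot

A 6-joint arm with a two-finger parallel gripper is mounted at the origin on the work surface. World frame = base frame: x ahead of the robot, y to its left, z up, the work surface at z = 0. Lengths are in m, angles in rad, forces in N, time in s.
With the tool pointing down it reaches from about 0.35 to 0.975 m from the base axis. Payload 4.9 kg.
Tool frame: the origin (TCP) lies midway between the tips of the shut fingers; the grasp point (between the pads) lies 19 mm behind it; z points along the fingers, y is the line along which they close (so a half turn about z gives the same grasp; the last joint's range is limited). The gripper opens to 85 mm and grips with 20 to 120 N. Pads are 22 mm wide; open, the fingers measure 114 mm over their backs; the gripper's body (76 mm by 85 mm) begins 54 mm behind the grasp point. The pads swing forward as they close: fully open they stand 13 mm farther back than shut.
Start: joints at [-1.348, 0.053, 1.613, -0, 1.476, -0.119], TCP at [0.209, -0.589, 0.231] pointing down, gripper open.
Joint ranges: [-3.01, 3.01], [-1.01, 2.22], [0.06, 2.58], [-1.02, 4.17], [0.09, 2.62], [-3.14, 3.14]. Speed limits (rad/s): [2.57, 2.57, 3.14, 3.14, 3.14, 3.14].

## Interface

Orientations are given as a rotation vector (axis times angle).
In Python, from station import ctrl gives the robot as it stands. The module is installed in compiled form; this text tells all that it offers.
- The arm moves only by the shell command python3 -m handwheel 'ROWS' [OPENING] [FORCE]. ROWS is JSON, a list of rows, each a list of 2 entries, a list of its own where there are three numbers: the shift along the tool's x, y, z in cm, then the turn, a rotation vector about the tool's x, y, z in rad. In form: [[[tx, ty, tz], [ax, ay, az]], ...]. A call has 1 to 5 rows; each row is the pose to reach, as a shift and turn from the pose commanded when the call began, along the tool's axes at that moment; what a row does not reach only later rows make up. A row lasts 1/8 s, in which the tool goes at most 62.5 mm and 10.7 degrees, less where a joint would pass 70% of its speed; a pose out of reach is approached as far as the arm can. A call with a gripper value outside its range is refused whole. OPENING is the gripper's target within -1 to 1 (shut at 1, half-way at 0, fully open at -1), set as the call begins (- or left out, the last holds). The fingers move at their own pace and stop on an object; FORCE is the grip in N (left out, the last holds). Time passes only in rows, so rows that repeat a pose let the fingers close. It gives the time, the measured TCP pose, the force, the opening and the grip force at its end, in the units of the state.
- ctrl.get_obs(): the state, without advancing time (a new reading comes with each control period).
- ctrl.get_image(name): name is "scene" or "top" or "wrist"; returns the picture (420x560x3 uint8, blue, green, red); there is no depth.
- ctrl.calibration(name): a dict with "fx", "fy", "cx", "cy" (pixels), "R" (3x3) and "t" (3): a world point X has camera coordinates R X + t. Camera axes: x right, y down, z forward; pixel columns grow to the right and rows downward; lengths in m; the calibration is good to about 2 mm. A picture is of the moment at which its call begins: read the wrist's pose just before it. calibration takes no time and is no camera call; for the wrist camera it gives the pose at the moment of the call.
- ctrl.finish_job(): hands the job in; it is judged then, once.
Trained networks look in the newest picture that a camera, given by its name, has taken for a name from the list of things; names that differ only in an ending like _2 or _b are one class to them, and where a whole thing is asked for, a point or a joint stands for the part that bears it (a point fixed in the world has none). Each returns a list of dicts, best first, with "score" (0 to 1); they miss things now and then, are a little off and sometimes report something else, mostly with a low value. They report only what shows in the picture. A call takes as long as a camera call. They do not tell look-alikes from the thing itself.
- ctrl.look_for(camera, query): "position" ([column, row] in pixels, amid what is visible of it).
- ctrl.landmark_of(camera, query): "position" ([column, row] in pixels: a listed point, or the origin of a listed thing).
The state is a dict: "t": time; "q": joint angles; "dq": joint speeds; "effort": joint torques, N m; "tool_pos": TCP position; "tool_rot": TCP orientation; "contact_force": force on the tool from outside, world axes, zero at the start; "wrist_torque": the same for the moment, N m; "opening": finger opening in m; "grip_force": force on a finger pad.
Only numpy, scipy, OpenCV 4.12 (cv2) and the standard library are available. Lean on these libraries where they do the work, as an engineer would, in place of code of your own. Each camera call takes 0.05 s, during which the arm holds its last target. There are 200 camera calls.

## Task

The round sampling manifold stands parked. Pull its spring-loaded index pin up out of the parking bay, swing the selector arm round the shorter way to the station where the tall bottle stands, and let the pin drop fully down into that station's notch, feeling gently for the notch and never forcing the pin against the ring. Leave the containers undisturbed and let go of the pin.

Things in the scene. Friction and masses are not known exactly. Their poses are not given: they have to be found in the camera images.
- sampler: Fixed white round base, 344 mm across, 15 mm thick, with grey hub and notched aluminium ring. Origin: centre of its underside, on the arm's axis; z up. Six stations on its top, 145 mm from the axis, at 62, 101, 140, -62, -101, -140 degrees from the base's +x (anticlockwise from above positive), one container on each. The parking bay, a 56 degree gap in the ring, is centred on +x.
- ring_top (a point): On the arm's axis, level with the ring's flat top, 45 mm above the base's underside. The ring lies 59 to 81 mm from the axis and has one radial notch, 11 mm wide, 10 mm deep or more, per station. It was zeroed by hand: all notches together lie up to 0.17 rad (12 mm along the arc), either way, off the stations' bearings. Not measured: feel for it or see it. The ring is rigid.
- selector_arm (a joint): Selector arm's angle, rad, growing anticlockwise from above; at 0 it points along the base's -x, so the pin's bearing in the base frame is this value plus pi. It turns endlessly. It starts in the parking bay, at 2.89 to 3.39. Friction about 0.04 N m: it stays where left. Flat aluminium bar, top 60 mm above the base's underside, reaching 84 mm from the axis.
- index_pin: Index pin, upright in the arm 70 mm from the axis: steel, its flat foot 8 mm wide along the arc. Origin: the foot, z up; 35 mm above the base's underside when fully down, 45 riding on the ring, 57 at the end of its travel. A spring pushes it down with 7 to 10 N. Let go over the ring it rides on it, slides when pushed with about 4 N, and springs into a notch passed slowly; it then blocks the arm.
- pin_head (a point): Middle of the pin's black cylindrical head (22 mm across, 28 mm tall), 57 mm above the pin's tip, where it is gripped from above. The head revolves freely on the pin, so it can be held at one finger direction while the arm swings; it reaches 14 mm above and below this point, and the arm's top is 32 mm below it when the pin is down.
- pin_tip (a point): Middle of the index pin's flat foot, its lowest point.
- tall_bottle: White plastic bottle with a narrow neck and cap, 42 mm across, 105 mm tall, by far the tallest on the manifold, loose on its station. Origin: centre of its underside, z up.
- squat_jar: White jar, 48 mm across, 50 mm tall, loose on a station. Origin: centre of its underside.
- beaker: Clear open beaker, 48 mm across, 60 mm tall, loose on a station. Origin: centre of its underside.
- tin: Plain metal tin, 44 mm across, 65 mm tall, loose on a station. Origin: centre of its underside.
- weight: Steel weight with a small grip, 40 mm across, 52 mm tall, loose on a station. Origin: centre of its underside.
- dish: Small white open dish, 50 mm across, 28 mm tall, loose on a station. Origin: centre of its underside.
There are look-alikes about, which are no part of the job. Leave any black or pink look-alike of the tall_bottle alone.

How it is judged:
By the outcome, as a careful person would: the job done as asked, in the order asked, and still so for the second after the job is handed in, with the robot touching nothing.
It also fails if it takes over 45 s, if anything falls off the work surface, if the arm or the gripper's body presses on something with over 40 N, if the wrist force passes 120 N, or if a joint passes its speed limit or range.

## Working session

There is one attempt and no reset: what is moved stays moved. The work goes in short steps, Python scripts to look and compute and a shell command to move; the robot and the scene stay as the last step left them, time stands still between calls to the robot, and variables do not carry over. Pictures are saved under pics/ and viewed, at most 10 in all, crops included, and the job is handed in when it is done.

```bash
mkdir -p pics
cat > h.py <<'E'
import numpy as np, cv2
from station import ctrl
def px(cam,p):
    c=ctrl.calibration(cam); v=np.array(c["R"])@np.array(p)+np.array(c["t"])
    return np.array([c["fx"]*v[0]/v[2]+c["cx"],c["fy"]*v[1]/v[2]+c["cy"]])
def ray(cam,uv,c=None):
    c=c or ctrl.calibration(cam); R=np.array(c["R"]);t=np.array(c["t"])
    d=R.T@np.array([(uv[0]-c["cx"])/c["fx"],(uv[1]-c["cy"])/c["fy"],1]); return -R.T@t,d/np.linalg.norm(d)
def tri(rs):
    A=np.zeros((3,3));b=np.zeros(3)
    for o,d in rs:
        P=np.eye(3)-np.outer(d,d);A+=P;b+=P@o
    x=np.linalg.solve(A,b)
    return x,[round(float(np.linalg.norm((np.eye(3)-np.outer(d,d))@(x-o))),4) for o,d in rs]
def atz(r,z):
    o,d=r; return o+d*(z-o[2])/d[2]
E
python3 - <<'E'
from h import *
o=ctrl.get_obs(); print(o["t"],o["tool_pos"],o["tool_rot"],o["opening"])
ims=[]
for c in ["scene","top"]:
    im=ctrl.get_image(c); cv2.imwrite(f"pics/{c}0.png",im)
    for q in ["sampler","ring_top","pin_head","pin_tip","tall_bottle","squat_jar","beaker","tin","weight","dish"]:
        r=ctrl.landmark_of(c,q)
        print(c,q,[(np.round(x["position"],1).tolist(),round(x["score"],2)) for x in r[:4]])
E
```

```text
0.0 [ 0.20934758 -0.58825756  0.23006332] [-3.09384494e+00 -5.33982949e-01  1.77476515e-04] 0.08549292033080796
scene sampler [([320.5, 277.6], 0.66), ([355.4, 329.8], 0.33)]
scene ring_top [([324.4, 251.0], 0.59)]
scene pin_head [([301.0, 251.9], 0.92)]
scene pin_tip [([299.7, 280.0], 0.67)]
scene tall_bottle [([247.1, 251.5], 0.87), ([191.5, 229.1], 0.82), ([158.6, 217.6], 0.82), ([156.1, 254.2], 0.59)]
scene squat_jar [([355.3, 328.6], 0.82)]
scene beaker [([331.5, 219.9], 0.86)]
scene tin [([411.2, 265.1], 0.62)]
scene weight []
scene dish [([287.5, 227.8], 0.91)]
top sampler [([231.1, 197.2], 0.58)]
top ring_top [([228.0, 190.2], 0.92)]
top pin_head [([237.1, 157.9], 0.45)]
top pin_tip []
top tall_bottle [([364.8, 185.1], 0.93), ([355.5, 226.4], 0.83), ([290.9, 198.9], 0.82), ([390.5, 232.6], 0.58)]
top squat_jar [([203.0, 146.1], 0.76)]
top beaker [([239.0, 257.7], 0.65)]
top tin [([167.5, 212.9], 0.94)]
top weight [([172.2, 175.3], 0.88), ([238.9, 165.7], 0.51), ([168.2, 213.5], 0.29)]
top dish [([274.2, 241.7], 0.9), ([233.9, 259.3], 0.57)]
```

View images.

Run:
```python
import cv2,numpy as np
a=cv2.imread("pics/scene0.png")[150:380,120:460];b=cv2.imread("pics/top0.png")[110:290,130:420]
a=cv2.resize(a,None,fx=2.3,fy=2.3,interpolation=3)[:,:]
cv2.imwrite("pics/sceneC.png",a)
cv2.imwrite("pics/topC.png",cv2.resize(b,None,fx=2.7,fy=2.7,interpolation=3))
from h import *
t=ctrl
T={"ring":([324.4,251],[228,190.2]),"head":([301,251.9],[237.1,157.9]),"bottle":([247.1,251.5],[290.9,198.9]),"jar":([355.3,328.6],[203,146.1]),"beaker":([331.5,219.9],[239,257.7]),"tin":([411.2,265.1],[167.5,212.9]),"dish":([287.5,227.8],[274.2,241.7]),"sampler":([320.5,277.6],[231.1,197.2])}
for k,(s,p) in T.items():
    x,e=tri([ray("scene",s),ray("top",p)]); print(k,np.round(x,4),e)
print(ctrl.get_obs()["t"])
```

```text
ring [0.5934 0.0918 0.0534] [0.0006, 0.0006]
head [0.655  0.0691 0.0928] [0.0012, 0.0012]
bottle [ 0.584  -0.0494  0.0152] [0.0018, 0.0018]
jar [0.7105 0.1618 0.0131] [0.0032, 0.0032]
beaker [0.4478 0.0705 0.0168] [0.0026, 0.0026]
tin [0.5487 0.2315 0.0197] [0.0001, 0.0001]
dish [ 0.4849 -0.0078  0.0084] [0.0022, 0.0022]
sampler [ 0.5927  0.0887 -0.0055] [0.0027, 0.0027]
1.1
```

View pics/sceneC.png

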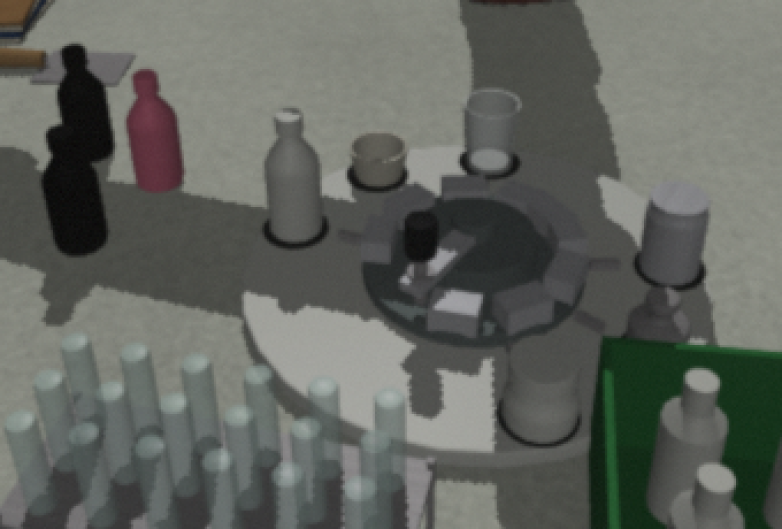

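View pics/topC.png

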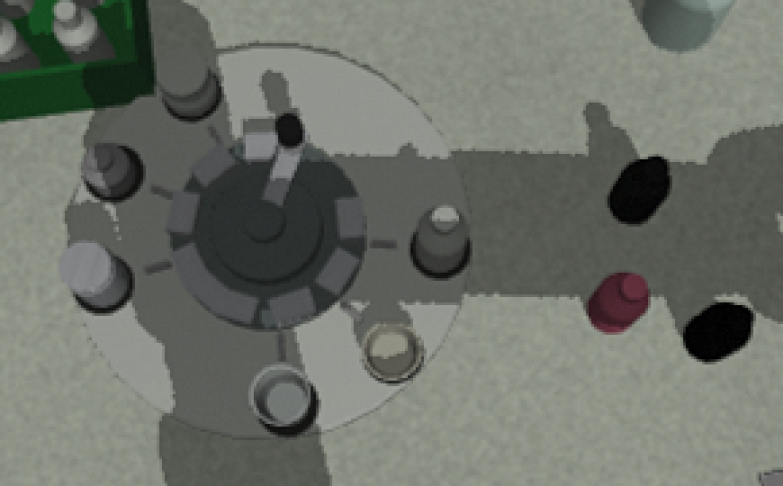

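The candidates are the white bottle on the manifold (scene 247,251; top 291,199), two black ones (scene 156,254 and 159,218) and a pink one (191,229). All three dark or pink ones stand off the manifold. The white bottle on the -62° station is the tall_bottle: the crops show it as the tallest container on the base, with a cap. White bottles in the green crate are also off the manifold. The pin head is at scene 301,252 / top 237,158 in the bay. The shorter way is clockwise, about 74°.

```bash
cat >> h.py <<'E'
from scipy.spatial.transform import Rotation as Ro
def delta(p,yaw_y=None):
    """tool-frame shift (cm) and z turn to get TCP to p with tool y at world bearing yaw_y (deg, mod 180)"""
    o=ctrl.get_obs(); R=Ro.from_rotvec(o["tool_rot"]).as_matrix()
    s=R.T@(np.array(p)-o["tool_pos"])*100
    b=np.degrees(np.arctan2(R[1,1],R[0,1])); out=[np.round(s,2).tolist(),"ybearing",round(b,1)]
    if yaw_y is not None: out+=["turnz",round(-np.radians((yaw_y-b+90)%180-90),3)]
    print("t",round(o["t"],2),"pos",np.round(o["tool_pos"],4),"F",np.round(o["contact_force"],1),"open",round(o["opening"],4),out)
E
python3 -m handwheel '[[[25,-18.5,0],[0,0,0]],[[25,-18.5,0],[0,0,0]],[[25,-18.5,0],[0,0,0]],[[25,-18.5,0],[0,0,0]],[[25,-18.5,0],[0,0,0]]]' -0.5
python3 -c "
from h import *
delta([0.655,0.069,0.25],-2)"
```

```text
t: 1.72
tool_pos: [0.3839, -0.329, 0.2316]
tool_rot: [3.095, 0.534, 0.001]
contact_force: [1.2, -0.5, -0.8]
opening: 0.0644
grip_force: 0.0
t 1.73 pos [ 0.3839 -0.329   0.2316] F [ 1.2 -0.5 -0.8] open 0.0644 [[38.88, -28.42, -1.84], 'ybearing', np.float64(-70.4), 'turnz', np.float64(-1.194)]
```

```bash
python3 -m handwheel '[[[25,-18.2,-1.2],[0,0,-0.9]],[[25,-18.2,-1.2],[0,0,-0.9]],[[25,-18.2,-1.2],[0,0,-0.9]],[[25,-18.2,-1.2],[0,0,-0.9]],[[25,-18.2,-1.2],[0,0,-0.9]]]'
python3 - <<'E'
from h import *
delta([0.655,0.069,0.25],-2)
c=ctrl.calibration("wrist"); R=np.array(c["R"]); print("cam",-R.T@np.array(c["t"]),R[2])
for p in ([0.655,.069,.093],[.593,.09,.045],[.588,.02,.045]): print(px("wrist",p))
E
```

```text
t: 2.35
tool_pos: [0.5585, -0.0735, 0.2437]
tool_rot: [2.549, 1.834, 0.001]
contact_force: [1.4, -1.2, 0.7]
opening: 0.0639
grip_force: 0.0
t 2.35 pos [ 0.5585 -0.0735  0.2437] F [ 1.4 -1.2  0.7] open 0.0639 [[16.58, 4.62, -0.63], 'ybearing', np.float64(-18.5), 'turnz', np.float64(-0.288)]
cam [ 0.58212876 -0.00143427  0.38636946] [-0.09221373 -0.27988268 -0.95559527]
[337.25775336 -14.87199719]
[256.86181877   3.35869245]
[276.06217993  82.35457739]
```

```bash
python3 -m handwheel '[[[11,1,0],[0,0,-0.28]],[[11,1,0],[0,0,-0.28]],[[11,1,0],[0,0,-0.28]]]'
python3 - <<'E'
from h import *
c=ctrl.calibration("wrist");im=ctrl.get_image("wrist")
cv2.imwrite("pics/w1.png",cv2.resize(im,None,fx=1.4,fy=1.4,interpolation=3))
hd=ctrl.landmark_of("wrist","pin_head"); rt=ctrl.landmark_of("wrist","ring_top")
print([(x["position"],x["score"]) for x in hd[:2]+rt[:2]])
h=hd[0]["position"]; r=rt[0]["position"]
print("head",tri([ray("wrist",h,c),ray("scene",[301,251.9]),ray("top",[237.1,157.9])]),atz(ray("wrist",h,c),.092))
print("ring",tri([ray("wrist",r,c),ray("scene",[324.4,251]),ray("top",[228,190.2])]),atz(ray("wrist",r,c),.045))
delta([0.655,0.069,0.18],-2)
E
```

```text
t: 2.72
tool_pos: [0.6032, 0.0283, 0.2431]
tool_rot: [-2.27, -2.171, -0.0]
contact_force: [-0.3, -1.3, 0.2]
opening: 0.0641
grip_force: 0.0
[([337.2, 143.6], 0.76), ([258.9, 116.7], 0.74), ([262.1, 237.7], 0.33)]
head (array([0.65617304, 0.06951312, 0.0933186 ]), [0.0015, 0.0013, 0.0017]) [0.65776672 0.06995205 0.092     ]
ring (array([0.59083916, 0.09273914, 0.05275352]), [0.0042, 0.0023, 0.0026]) [0.58692191 0.09481252 0.045     ]
t 2.88 pos [0.6024 0.0249 0.2432] F [-0.1  0.1 -0.8] open 0.0641 [[4.67, 5.04, 6.32], 'ybearing', np.float64(-2.8), 'turnz', np.float64(-0.015)]
```

View pics/w1.png

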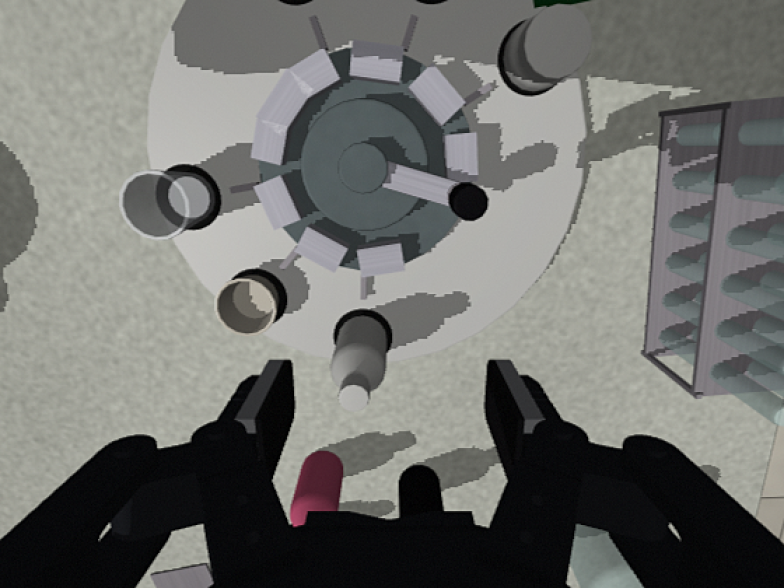

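The wrist picture shows the pin head at (336,144) in camera pixels, the hub cap at (259,119) and the bottle straight below the ring. The notch gap by the bottle lies between two ring blocks at about (250,186), slightly left of the station mark at (260,205).

```bash
python3 -m handwheel '[[[4.8,5.1,4],[0,0,0]],[[4.8,5.1,4],[0,0,0]],[[4.8,5.1,4],[0,0,0]]]'
python3 - <<'E'
from h import *
# wrist pose at picture 1: rebuild camera from its offset to the tool
o=ctrl.get_obs(); c=ctrl.calibration("wrist")
Rt=Ro.from_rotvec(o["tool_rot"]).as_matrix(); Rc=np.array(c["R"]); tc=np.array(c["t"])
cin=Rt.T@(-Rc.T@tc-o["tool_pos"]); Rct=Rc@Rt
R1=Ro.from_rotvec([-2.27,-2.171,0]).as_matrix(); p1=np.array([.6024,.0250,.2432])
c1=dict(c); c1["R"]=Rct@R1.T; c1["t"]=-c1["R"]@(p1+R1@cin)
W=lambda u,v,z:atz(ray("wrist",[u/1.4,v/1.4],c1),z)
hub=W(362,167,.062); print("hub",hub,W(362,167,.068))
for n,u,v,z in [("notch",350.5,261,.045),("nl",341,260,.045),("nr",360,262,.045),("mark",364,287,.015),("bottle",362,330,.015),("mark_dish",288,258,.015),("mark_beak",243,188,.015),("mark_jar",480,88,.015),("mark_wt",411,32,.015),("mark_tin",318,32,.015),("head",468,201,.106)]:
    x=W(u,v,z); d=x-hub; print(n,np.round(x,4),round(np.degrees(np.arctan2(d[1],d[0])),1),round(np.hypot(*d[:2]),4))
c=ctrl.calibration("wrist"); im=ctrl.get_image("wrist"); cv2.imwrite("pics/w2.png",im)
h=ctrl.landmark_of("wrist","pin_head"); print(h[:1],[atz(ray("wrist",h[0]["position"],c),.092)] if h else 0, px("wrist",[.656,.07,.093]))
delta([0.656,0.0695,0.0735],-2)
E
```

```text
t: 3.25
tool_pos: [0.6554, 0.0701, 0.2021]
tool_rot: [-2.275, -2.165, 0.003]
contact_force: [-0.7, -0.3, -0.1]
opening: 0.0639
grip_force: 0.0
hub [0.58660023 0.08952818 0.062     ] [0.58695209 0.08973594 0.068     ]
notch [0.5725 0.0198 0.045 ] -101.5 0.0711
nl [0.5652 0.0209 0.045 ] -107.3 0.0718
nr [0.5797 0.0187 0.045 ] -95.6 0.0712
mark [ 0.5794 -0.0104  0.015 ] -94.1 0.1002
bottle [ 0.5753 -0.0495  0.015 ] -94.7 0.1395
mark_dish [0.5178 0.0176 0.015 ] -133.7 0.0996
mark_beak [0.4883 0.076  0.015 ] -172.2 0.0992
mark_jar [0.6756 0.141  0.015 ] 30.0 0.1028
mark_wt [0.6252 0.1806 0.015 ] 67.0 0.0989
mark_tin [0.5579 0.1837 0.015 ] 107.0 0.0984
head [0.652  0.0683 0.106 ] -18.0 0.0688
[{'position': [276.6, 207.1], 'score': 0.81}] [array([0.65382895, 0.06758141, 0.092     ])] [278.20570004 203.25051274]
t 3.35 pos [0.6558 0.0696 0.2043] F [ 0.9 -0.5 -0.1] open 0.064 [[-0.01, 0.01, 13.08], 'ybearing', np.float64(-2.9), 'turnz', np.float64(-0.015)]
```

```bash
python3 -m handwheel '[[[-0.1,-0.1,5.5],[0,0,0]],[[-0.1,-0.1,10.5],[0,0,0]],[[-0.1,-0.1,12.8],[0,0,0]],[[-0.1,-0.1,12.8],[0,0,0]]]'
python3 -m handwheel '[[[0,0,0],[0,0,0]],[[0,0,0],[0,0,0]],[[0,0,0],[0,0,0]],[[0,0,0],[0,0,0]],[[0,0,0],[0,0,0]]]' 1 40
```

```text
t: 3.85
tool_pos: [0.6538, 0.0693, 0.0745]
tool_rot: [-2.275, -2.164, 0.003]
contact_force: [1.1, -0.2, 0.5]
opening: 0.0636
grip_force: 0.0
t: 4.47
tool_pos: [0.6554, 0.0704, 0.0782]
tool_rot: [2.274, 2.166, 0.002]
contact_force: [-5.0, 0.7, 8.1]
opening: 0.0206
grip_force: 39.0
```

```bash
python3 -m handwheel '[[[0,-0.1,-0.5],[0,0,0]],[[0,-0.1,-1.0],[0,0,0]],[[0,-0.1,-1.5],[0,0,0]],[[0,-0.1,-1.8],[0,0,0]],[[0,-0.1,-1.8],[0,0,0]]]'
python3 - <<'E'
from h import *
A=np.array([.5885,.0905])
o=ctrl.get_obs(); p=o["tool_pos"][:2]-A; b0=np.degrees(np.arctan2(p[1],p[0])); print(p,b0,np.hypot(*p))
for b in [-20,-30,-40,-50,-60,-70,-80,-88,-93]:
    q=A+.07*np.array([np.cos(np.radians(b)),np.sin(np.radians(b))]); print(b,end=" "); delta([*q,o["tool_pos"][2]])
im=ctrl.get_image("wrist"); cv2.imwrite("pics/w3.png",im)
E
```

```text
t: 5.1
tool_pos: [0.6544, 0.0695, 0.0927]
tool_rot: [2.274, 2.165, 0.001]
contact_force: [5.6, -0.9, -8.7]
opening: 0.0207
grip_force: 39.5
[ 0.06588676 -0.02104552] -17.714500915555302 0.06916631483017316
-20 t 5.1 pos [0.6544 0.0695 0.0927] F [ 5.6 -0.9 -8.7] open 0.0207 [[-0.29, 0.0, 0.0], 'ybearing', np.float64(-2.8)]
-30 t 5.1 pos [0.6544 0.0695 0.0927] F [ 5.6 -0.9 -8.7] open 0.0207 [[-1.42, -0.46, -0.0], 'ybearing', np.float64(-2.8)]
-40 t 5.1 pos [0.6544 0.0695 0.0927] F [ 5.6 -0.9 -8.7] open 0.0207 [[-2.45, -1.11, -0.0], 'ybearing', np.float64(-2.8)]
-50 t 5.1 pos [0.6544 0.0695 0.0927] F [ 5.6 -0.9 -8.7] open 0.0207 [[-3.36, -1.93, -0.0], 'ybearing', np.float64(-2.8)]
-60 t 5.1 pos [0.6544 0.0695 0.0927] F [ 5.6 -0.9 -8.7] open 0.0207 [[-4.1, -2.89, -0.0], 'ybearing', np.float64(-2.8)]
-70 t 5.1 pos [0.6544 0.0695 0.0927] F [ 5.6 -0.9 -8.7] open 0.0207 [[-4.67, -3.97, -0.0], 'ybearing', np.float64(-2.8)]
-80 t 5.1 pos [0.6544 0.0695 0.0927] F [ 5.6 -0.9 -8.7] open 0.0207 [[-5.05, -5.13, -0.01], 'ybearing', np.float64(-2.8)]
-88 t 5.1 pos [0.6544 0.0695 0.0927] F [ 5.6 -0.9 -8.7] open 0.0207 [[-5.2, -6.1, -0.01], 'ybearing', np.float64(-2.8)]
-93 t 5.1 pos [0.6544 0.0695 0.0927] F [ 5.6 -0.9 -8.7] open 0.0207 [[-5.22, -6.71, -0.01], 'ybearing', np.float64(-2.8)]
```

View pics/w3.png

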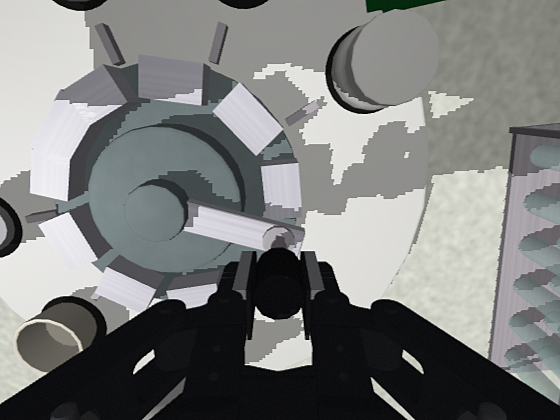

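The head is held (opening 21 mm) between the fingers at about (278,285), lifted about 14.5 mm with the spring pulling 8.7 N. I swing clockwise next.

```bash
python3 -m handwheel '[[[-0.9,-0.15,-0.2],[0,0,0]],[[-1.4,-0.4,-0.2],[0,0,0]],[[-2.45,-1.05,-0.2],[0,0,0]],[[-3.35,-1.9,-0.2],[0,0,0]],[[-3.35,-1.9,-0.2],[0,0,0]]]'
python3 - <<'E'
from h import *
A=np.array([.5885,.0905])
o=ctrl.get_obs(); p=o["tool_pos"][:2]-A; b0=np.degrees(np.arctan2(p[1],p[0])); print(b0,np.hypot(*p))
f=o["contact_force"][:2]; u=p/np.hypot(*p); print("radial F",f@u,"tang",f@[-u[1],u[0]])
for b in [-60,-70,-80,-88,-93]:
    q=A+.07*np.array([np.cos(np.radians(b)),np.sin(np.radians(b))]); print(b,end=" "); delta([*q,o["tool_pos"][2]])
E
```

```text
t: 5.78
tool_pos: [0.6317, 0.0364, 0.0947]
tool_rot: [-2.275, -2.164, 0.003]
contact_force: [0.4, -1.8, -9.9]
opening: 0.0205
grip_force: 39.6
-51.41459740623357 0.06919551860994251
radial F 1.673931425704685 tang -0.7920641759268482
-60 t 5.78 pos [0.6317 0.0364 0.0947] F [ 0.4 -1.8 -9.9] open 0.0205 [[-0.69, -0.78, 0.0], 'ybearing', np.float64(-2.9)]
-70 t 5.78 pos [0.6317 0.0364 0.0947] F [ 0.4 -1.8 -9.9] open 0.0205 [[-1.26, -1.86, 0.01], 'ybearing', np.float64(-2.9)]
-80 t 5.78 pos [0.6317 0.0364 0.0947] F [ 0.4 -1.8 -9.9] open 0.0205 [[-1.64, -3.02, 0.01], 'ybearing', np.float64(-2.9)]
-88 t 5.78 pos [0.6317 0.0364 0.0947] F [ 0.4 -1.8 -9.9] open 0.0205 [[-1.79, -3.99, 0.01], 'ybearing', np.float64(-2.9)]
-93 t 5.78 pos [0.6317 0.0364 0.0947] F [ 0.4 -1.8 -9.9] open 0.0205 [[-1.81, -4.6, 0.01], 'ybearing', np.float64(-2.9)]
```

```bash
python3 -m handwheel '[[[-0.6,-0.75,0],[0,0,0]],[[-1.2,-1.85,0],[0,0,0]],[[-1.58,-3.0,0],[0,0,0]],[[-1.74,-4.1,0],[0,0,0]],[[-1.74,-4.1,0],[0,0,0]]]'
python3 - <<'E'
from h import *
A=np.array([.5885,.0905])
o=ctrl.get_obs(); p=o["tool_pos"][:2]-A; b0=np.degrees(np.arctan2(p[1],p[0])); print(o["tool_pos"],o["contact_force"],b0,np.hypot(*p))
im=ctrl.get_image("wrist"); cv2.imwrite("pics/w4.png",im)
for b in [-90,-93,-96,-99,-102,-105]:
    q=A+.07*np.array([np.cos(np.radians(b)),np.sin(np.radians(b))]); print(b,end=" "); delta([*q,o["tool_pos"][2]])
E
```

```text
t: 6.4
tool_pos: [0.5898, 0.0215, 0.095]
tool_rot: [-2.275, -2.166, 0.003]
contact_force: [-0.6, -4.4, -10.1]
opening: 0.0204
grip_force: 39.7
[0.58984048 0.02154627 0.09498602] [ -0.61200468  -4.38276006 -10.08233445] -88.88629704114189 0.06896675596277611
-90 t 6.45 pos [0.5904 0.0216 0.0951] F [-0.8 -4.4 -9.4] open 0.0208 [[-0.12, -0.18, 0.01], 'ybearing', np.float64(-2.8)]
-93 t 6.45 pos [0.5904 0.0216 0.0951] F [-0.8 -4.4 -9.4] open 0.0208 [[-0.13, -0.55, 0.01], 'ybearing', np.float64(-2.8)]
-96 t 6.45 pos [0.5904 0.0216 0.0951] F [-0.8 -4.4 -9.4] open 0.0208 [[-0.12, -0.91, 0.01], 'ybearing', np.float64(-2.8)]
-99 t 6.45 pos [0.5904 0.0216 0.0951] F [-0.8 -4.4 -9.4] open 0.0208 [[-0.09, -1.28, 0.01], 'ybearing', np.float64(-2.8)]
-102 t 6.45 pos [0.5904 0.0216 0.0951] F [-0.8 -4.4 -9.4] open 0.0208 [[-0.04, -1.64, 0.01], 'ybearing', np.float64(-2.8)]
-105 t 6.45 pos [0.5904 0.0216 0.0951] F [-0.8 -4.4 -9.4] open 0.0208 [[0.03, -2.0, 0.01], 'ybearing', np.float64(-2.8)]
```

View pics/w4.png

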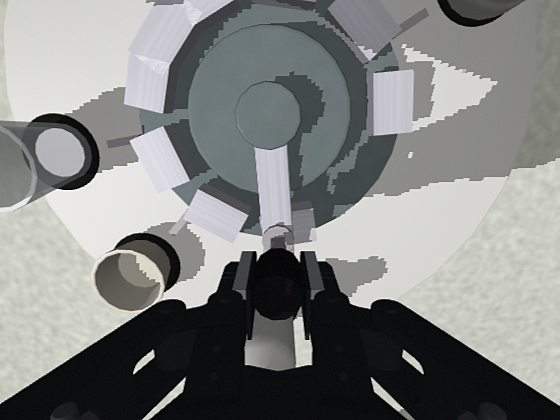

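The notch gap shows left of the arm bar, with the neighbouring block's edge at about (243,227). I have not reached it yet. Next I lower to just above the ring, then loosen the fingers so that only the spring presses.

```bash
python3 - <<'E'
from h import *
h=atz(ray("wrist",[268,115]),.064)
for u,v,z in [(243,227,.045),(252,228,.045),(277,230,.066)]:
    d=atz(ray("wrist",[u,v]),z)-h; print(np.round(d,4),np.degrees(np.arctan2(d[1],d[0])))
E
python3 -m handwheel '[[[0,0,0.2],[0,0,0]],[[0,0,0.4],[0,0,0]],[[0,0,0.5],[0,0,0]],[[0,0,0.5],[0,0,0]]]'
python3 -m handwheel '[[[0,0,0],[0,0,0]],[[0,0,0],[0,0,0]],[[0,0,0],[0,0,0]]]' 0.36
```

```text
[-0.0203 -0.0676 -0.019 ] -106.71515102094115
[-0.0147 -0.0685 -0.019 ] -102.08807513188466
[ 0.0015 -0.0625  0.002 ] -88.63177749499296
t: 6.95
tool_pos: [0.5916, 0.0217, 0.0902]
tool_rot: [2.275, 2.166, -0.001]
contact_force: [0.1, -5.6, -8.0]
opening: 0.0207
grip_force: 39.8
t: 7.32
tool_pos: [0.5925, 0.0225, 0.0918]
tool_rot: [2.274, 2.166, 0.004]
contact_force: [0.0, 0.8, 1.4]
opening: 0.0272
grip_force: 0.0
```

```bash
python3 -m handwheel '[[[0,-0.12,0],[0,0,0]],[[0,-0.24,0],[0,0,0]],[[0,-0.36,0],[0,0,0]],[[0,-0.48,0],[0,0,0]],[[0,-0.6,0],[0,0,0]]]'
python3 -m handwheel '[[[0,-0.1,0],[0,0,0]],[[0,-0.2,0],[0,0,0]],[[0,-0.3,0],[0,0,0]],[[0,-0.4,0],[0,0,0]],[[0,-0.5,0],[0,0,0]]]'
```

```text
t: 7.95
tool_pos: [0.5861, 0.0222, 0.0906]
tool_rot: [2.274, 2.165, 0.002]
contact_force: [5.1, 0.2, -2.0]
opening: 0.0275
grip_force: 2.5
t: 8.57
tool_pos: [0.5811, 0.0224, 0.0906]
tool_rot: [2.274, 2.165, 0.002]
contact_force: [4.7, 0.3, -2.3]
opening: 0.0275
grip_force: 2.5
```

```bash
python3 -m handwheel '[[[0,-0.08,0],[0,0,0]],[[0,-0.16,0],[0,0,0]],[[0,-0.24,0],[0,0,0]],[[0,-0.32,0],[0,0,0]],[[0,-0.4,0],[0,0,0]]]'
python3 -m handwheel '[[[0.02,-0.06,0],[0,0,0]],[[0.02,-0.12,0],[0,0,0]],[[0.02,-0.18,0],[0,0,0]],[[0.02,-0.24,0],[0,0,0]]]'
```

```text
t: 9.2
tool_pos: [0.5769, 0.0227, 0.0906]
tool_rot: [2.274, 2.165, 0.002]
contact_force: [4.1, -0.0, -2.4]
opening: 0.0272
grip_force: 2.5
t: 9.7
tool_pos: [0.5741, 0.0231, 0.0903]
tool_rot: [2.275, 2.166, 0.0]
contact_force: [5.3, -0.3, -1.7]
opening: 0.0271
grip_force: 2.4
```

```bash
python3 -m handwheel '[[[0,-0.05,0],[0,0,0]],[[0.01,-0.1,0],[0,0,0]],[[0.01,-0.15,0],[0,0,0]]]'
python3 -m handwheel '[[[0,-0.05,0],[0,0,0]],[[0.01,-0.1,0],[0,0,0]],[[0.01,-0.15,0],[0,0,0]]]'
```

```text
t: 10.07
tool_pos: [0.5714, 0.0234, 0.0899]
tool_rot: [-2.273, -2.165, 0.003]
contact_force: [1.0, -0.5, -1.2]
opening: 0.0271
grip_force: 0.3
t: 10.45
tool_pos: [0.5708, 0.0235, 0.0902]
tool_rot: [-2.275, -2.166, 0.0]
contact_force: [-0.8, -0.0, -0.4]
opening: 0.0276
grip_force: 0.3
```

Run:
```python
from h import *
im=ctrl.get_image("wrist"); cv2.imwrite("pics/w5.png",im)
for z in (.092,.102): print(px("wrist",[.5735,.0225,z]))
s=ctrl.get_image("scene"); r=ctrl.landmark_of("scene","pin_head"); print([(x["position"],x["score"]) for x in r[:2]])
for z in (.092,.102): print(px("scene",[.5735,.0225,z]))
h=cv2.resize(s[200:300,200:360],None,fx=4,fy=4,interpolation=3); cv2.imwrite("pics/s5.png",h)
```

```text
[283.98784143 272.56838879]
[284.38643337 283.34306809]
[([287.7, 219.7], 0.49), ([284.1, 224.7], 0.31)]
[287.7122823  218.81017667]
[287.63676762 213.82955259]
```

View pics/w5.png

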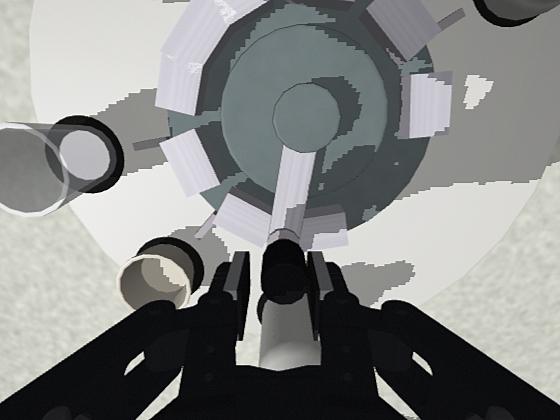

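View pics/s5.png

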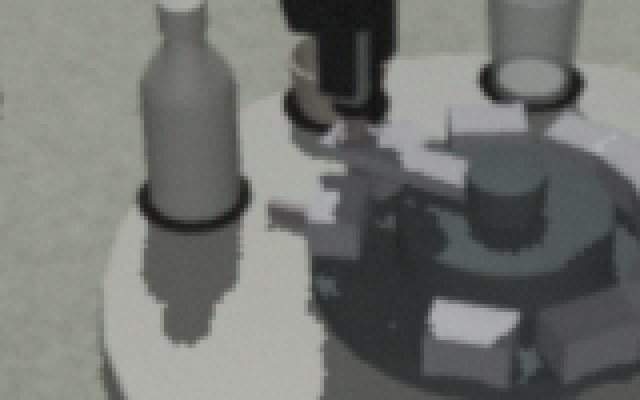

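Wrist view: the head now sits directly above the arm bar at (284,270), with the stem no longer showing, which matches z = 92 mm. The pin has dropped between the blocks beside the bottle. I let go, rise and check the height.

```bash
python3 -m handwheel '[[[0,0.2,0],[0,0,0]],[[0,0.2,0],[0,0,0]],[[0,0.2,0],[0,0,0]],[[0,0.2,0],[0,0,0]]]' -0.3
python3 -m handwheel '[[[0,0.2,-4],[0,0,0]],[[0,0.2,-9],[0,0,0]],[[-4,0.2,-13],[0,0,0]],[[-8,0.2,-15],[0,0,0]],[[-8,0.2,-15],[0,0,0]]]'
python3 - <<'E'
from h import *
rs=[]
for c in ["wrist","scene","top"]:
    im=ctrl.get_image(c)
    r=ctrl.landmark_of(c,"pin_head"); b=ctrl.landmark_of(c,"tall_bottle")
    print(c,[(x["position"],round(x["score"],2)) for x in r[:2]],[(x["position"],round(x["score"],2)) for x in b[:4]])
    if r: rs.append(ray(c,r[0]["position"]))
    if c=="wrist": cv2.imwrite("pics/w6.png",im)
    if c=="scene": cv2.imwrite("pics/s6.png",cv2.resize(im[190:340,180:420],None,fx=3.2,fy=3.2,interpolation=3))
print(tri(rs)); print(tri(rs[:2]))
E
```

```text
t: 11.1
tool_pos: [0.573, 0.0233, 0.0903]
tool_rot: [-2.275, -2.166, 0.0]
contact_force: [0.9, -0.4, -0.6]
opening: 0.0555
grip_force: 0.0
t: 11.72
tool_pos: [0.5722, -0.0589, 0.2432]
tool_rot: [2.276, 2.16, 0.004]
contact_force: [-0.5, 0.9, 0.2]
opening: 0.0553
grip_force: 0.0
wrist [([275.9, 98.8], 0.8)] [([319.0, 289.7], 0.94), ([235.2, 328.1], 0.9), ([247.4, 273.9], 0.76), ([279.6, 169.4], 0.62)]
scene [([291.4, 219.0], 0.72)] [([159.4, 214.2], 0.93), ([157.1, 252.5], 0.92), ([188.8, 229.2], 0.57), ([247.6, 251.2], 0.55)]
top [] [([362.6, 185.1], 0.83), ([358.2, 224.3], 0.62), ([394.1, 235.3], 0.58)]
(array([0.57215491, 0.02712147, 0.09152193]), [0.0014, 0.0014])
(array([0.57215491, 0.02712147, 0.09152193]), [0.0014, 0.0014])
```

View pics/s6.png

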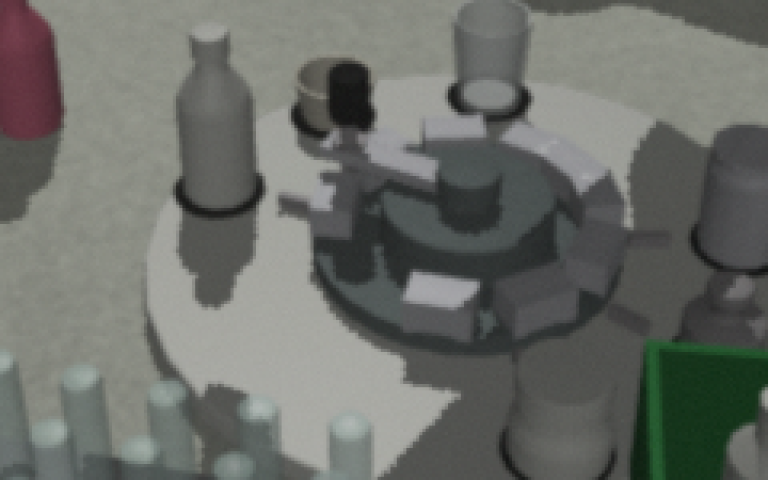

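View pics/w6.png

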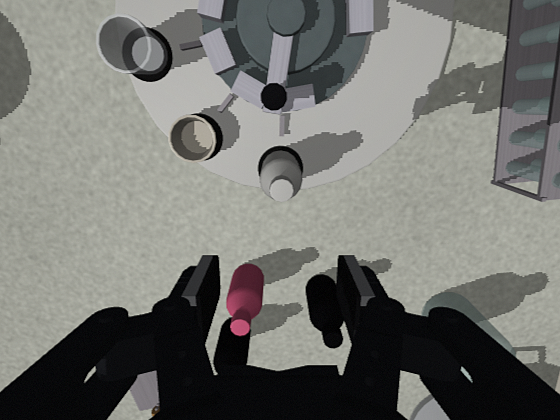

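The head is at z = 91.5 mm (92 expected when fully down). The wrist view shows it at (273,97) in the gap between the blocks, and the bottle and its neighbours stand upright on their stations.

```bash
python3 -c "
from station import ctrl
print(ctrl.finish_job())"
```

```text
the job is handed in; nothing more can be done
None
```

The index pin is fully down in the notch at the tall bottle's station, reached clockwise (the shorter way). I let go of the pin, saw no containers disturbed, and handed the job in at about 12 s.

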